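# Find the empty well and seat the new spark plug

### The arm

A 6-joint arm with a two-finger parallel gripper is mounted at the origin on the work surface. World frame = base frame: x ahead of the robot, y to its left, z up, the work surface at z = 0. Lengths are in mm, angles in rad, forces in N, time in s.
With the tool pointing down it reaches from about 350 to 775 mm from the base axis. Payload 7.3 kg.
Tool frame: the origin (TCP) lies between the finger pads, 19 mm behind the fingertips; this is the grasp point; z points along the fingers, y is the line along which they close (so a half turn about z gives the same grasp; the last joint's range is limited). The gripper opens to 92 mm and grips with 3 to 60 N. Pads are 19 mm wide; open, the fingers measure 130 mm over their backs; the gripper's body (75 mm by 190 mm) begins 47 mm behind the grasp point.
Start: joints at [0.999, 0.342, 1.524, -0, 1.275, -0.146], TCP at [216.838, 478.147, 245.541] pointing down, gripper open.
Joint ranges: [-2.53, 2.53], [-0.77, 2.02], [0.04, 2.7], [-1, 4.14], [0.28, 2.66], [-3.11, 3.11]. Speed limits (rad/s): [2.57, 2.57, 3.14, 3.14, 3.14, 3.14].

### API

Orientations are given as [roll, pitch, yaw] about the fixed x, y, z axes, in that order (R = Rz(yaw) Ry(pitch) Rx(roll)).
In Python, from plant import get_obs, vision, workorder gives the robot as it stands.
- The arm moves only by the shell command python3 -m pendant 'ROWS' [OPENING]. ROWS is a JSON object of lists of equal length, an entry for each row: "dp": the shift along the tool's x, y, z in m, a list of three; "rotation": the turn, a rotation vector about the tool's x, y, z in rad, a list of three. A call has 1 to 8 rows; each row is the pose to reach, as a shift and turn from the pose commanded when the call began, along the tool's axes at that moment; what a row does not reach only later rows make up. A row lasts 1/8 s, in which the tool goes at most 62.5 mm and 10.7 degrees, less where a joint would pass 70% of its speed; a pose out of reach is approached as far as the arm can. A call with a gripper value outside its range is refused whole. OPENING is the finger opening in m, from 0 to 0.0918, set as the call begins (- or left out, the last holds). The fingers move at their own pace and stop on an object; the grip force is fixed at half the most. Time passes only in rows, so rows that repeat a pose let the fingers close. It gives the time, the measured TCP pose, the force, the opening and the grip force at its end, in the units of the state.
- get_obs(): the state, without advancing time (a new reading comes with each control period).
- vision.capture(name): name is "scene" or "side" or "wrist"; returns a dict with "pixels" (420x560x3 uint8, red, green, blue), "vfov" (degrees; the focal length in pixels is half the picture's height over the tangent of half this angle, whatever the lens; pixels are square), "cx", "cy" (the principal point, pixels), "pose" (4x4, takes a point from camera to world coordinates); the wrist camera has in their place "T_tool_cam" (4x4, takes a point from camera to tool coordinates, whose origin is the TCP and whose axes are the flange's). Camera axes: x right, y up, looking along -z (the intrinsics and any distortion apply to the point x, -y, -z); pixel columns grow to the right and rows downward; lengths in mm; the calibration is good to about 2 mm. The wrist camera is an equidistant fisheye: a pixel r from the principal point sees the ray r / f radians off the axis. A picture is of the moment at which its call begins: read the wrist's pose just before it. There is no depth.
- workorder.close_job(): hands the job in; it is judged then, once.
The state is a dict: "time": time; "joint_positions": joint angles; "dq": joint speeds; "tau": joint torques, N m; "tool_pos": TCP position; "tcp_rot": TCP orientation; "contact_force": force on the tool from outside, world axes, zero at the start; "moment": the same for the moment, N m; "grip_width": finger opening in mm; "finger_force": force on a finger pad.
Only numpy, scipy, OpenCV 4.12 (cv2) and the standard library are available. Lean on these libraries where they do the work, as an engineer would, in place of code of your own. Each camera call takes 0.05 s, during which the arm holds its last target. There are 200 camera calls.

### The job

Pick the new spark plug out of its red cup and push it, tip down and fully home, into the one empty well of the aluminium plug stand. The other two wells have broken-off old shanks stuck out of sight inside, so feel your way in gently: never press the plug's tip hard on anything, and do not ram the plug into the stand. Leave the plug standing there released, and everything else on the counter as it lies.

Things in the scene. Friction and masses are not known exactly. Their poses are not given: they have to be found in the camera images.
- plug: The new spark plug, 90 mm long, 60 g, round, standing tip down in the red cup. Origin at its lower end, z up along its axis. Heights in mm: tip 8 dia., 0 to 4; rounded nose, 4 to 11; steel shank 14 dia., 11 to 30; brass shoulder ring 21 dia., 30 to 33; hexagon 19 wide, 33 to 44; white ceramic insulator 12 dia., 44 to 82 (hold it here); terminal 7 dia., 82 to 90.
- plug_tip: The electrode tip of the plug, its lowest 4 mm, 8 mm dia., rigid part of the plug; origin as plug. It is delicate: more than 22 N on it damages it.
- plug_shoulder (a point): Centre of the underside of the plug's brass shoulder ring, 30 mm above the tip; it comes to lie on the stand's top face when the plug is fully home.
- plug_grip (a point): Point on the plug's axis at the middle of the white insulator, 66 mm above the tip, a good height for the TCP when grasping (round, so any yaw).
- cup: Red plastic cup, a block 44 x 44 x 36 mm high, fixed, with a 16 mm hole 33 mm deep in which the plug stands loosely, its shoulder resting on the cup's top. Origin at the centre of its underside.
- stand: Aluminium plug stand, fixed to the counter, 64 mm (its x) by 150 mm (its y) by 50 mm high, on a black foot 88 x 164 x 8 mm. Origin at the centre of its underside, z up. Three wells in a row along its y, 45 mm apart, each 16 mm dia. and 44 mm deep. One (which one changes) is empty.
- well_left (a point): Centre of the mouth of the left well (45 mm along the stand's +y), in the stand's top face, 50 mm above the counter. Two of the three wells hold a stuck old shank, its flat top 22 mm below the mouth: there the tip stops with the shoulder still 8 mm above the stand, and the shank gives only 1 mm per 4 N (a little springy). In the empty well the shoulder reaches the top face.
- well_middle (a point): Centre of the mouth of the middle well, as the left one. In every well two brass spring pads, 6 mm below the mouth, 10 mm apart along the stand's x, yield sideways and grip the plug: pushing in takes up to about 8 N while the nose goes through (tip 10 to 17 mm deep), then a steady 1 to 5 N. The plug does not fall home by itself.
- well_right (a point): Centre of the mouth of the right well (45 mm along the stand's -y), as the left one.
- lever_a: bystander: flat black plastic tire lever, 130 x 20 x 7 mm, lying in the aluminium tray; origin under its middle; leave it alone
- lever_b: bystander: flat black plastic tire lever, 130 x 20 x 7 mm, lying on the counter beyond the task's things; origin under its middle; leave it alone
- rasp: bystander: steel rasp with wooden handle, 250 x 26 x 22 mm, lying at the right; origin under its middle; leave it alone
- pump: bystander: chrome mini pump, 240 mm long, 30 mm thick, lying at the left; origin under its middle; leave it alone
- valve_tool: bystander: small T-shaped red plastic valve tool, 75 x 32 x 10 mm, lying between the cup and the stand; origin under its middle; leave it alone
Mind the look-alikes: they are no part of the job. Leave any orange, pink or turquoise look-alike of the stand alone.

How it is judged (in metres and radians):
On the way, in this order (a step that is already met when the one before it is completed fails the run):
1. the plug is lifted clear of its cup (height (world z) of plug above 0.045 m), for 0.1 s.
2. the plug's nose has entered a well of the stand (((horizontal distance between plug_shoulder and well_left below 0.004 m and z of plug_shoulder in the frame of well_left below 0.018 m and angle between the z axis of plug and the z axis of stand, either way round below 0.15 rad) or (horizontal distance between plug_shoulder and well_middle below 0.004 m and z of plug_shoulder in the frame of well_middle below 0.018 m and angle between the z axis of plug and the z axis of stand, either way round below 0.15 rad) or (horizontal distance between plug_shoulder and well_right below 0.004 m and z of plug_shoulder in the frame of well_right below 0.018 m and angle between the z axis of plug and the z axis of stand, either way round below 0.15 rad))), for 0.1 s.
At the end, for the whole second after the job is handed in: The plug stands upright (within 0.1 rad of the stand's axis) in the empty well, its shoulder within 3 mm of the stand's top face and within 4 mm of the well's centre, released and at rest (((horizontal distance between plug_shoulder and well_left below 0.004 m and z of plug_shoulder in the frame of well_left below 0.003 m and angle between the z axis of plug and the z axis of stand, either way round below 0.1 rad) or (horizontal distance between plug_shoulder and well_middle below 0.004 m and z of plug_shoulder in the frame of well_middle below 0.003 m and angle between the z axis of plug and the z axis of stand, either way round below 0.1 rad) or (horizontal distance between plug_shoulder and well_right below 0.004 m and z of plug_shoulder in the frame of well_right below 0.003 m and angle between the z axis of plug and the z axis of stand, either way round below 0.1 rad)) and linear speed of plug below 0.01 m/s and contact force between the fingers and plug below 0.05 N); the robot touches nothing.
It fails at once if the plug's tip is pressed on anything with more than 22 N (contact force between plug_tip and anything else above 22 N).
It fails at once if the plug is rammed into the stand with more than 40 N (contact force between plug and stand above 40 N).
It fails at once if a tire lever, the rasp, the pump or the valve tool is moved by more than 20 mm (distance of any of lever_a, lever_b, rasp, pump, valve_tool from where it was at the start of the episode above 0.02 m).
It also fails if it takes over 54 s, if anything falls off the work surface, if the arm or the gripper's body presses on something with over 40 N, if the wrist force passes 120 N, or if a joint passes its speed limit or range.

## Working session

There is one attempt and no reset: what is moved stays moved. The work goes in short steps, Python scripts to look and compute and a shell command to move; the robot and the scene stay as the last step left them, time stands still between calls to the robot, and variables do not carry over. Pictures are saved under pics/ and viewed, at most 12 in all, crops included, and the job is handed in when it is done.

```bash
mkdir -p pics; ls
python3 - <<'E'
from plant import get_obs, vision
import cv2, numpy as np
o=get_obs(); print({k:np.round(v,3).tolist() for k,v in o.items()})
for n in ("scene","side","wrist"):
    c=vision.capture(n); cv2.imwrite(f"pics/{n}0.png",c["pixels"][:,:,::-1])
    print(n,{k:np.round(v,3).tolist() for k,v in c.items() if k!="pixels"})
    np.save(f"pics/{n}0.npy",c,allow_pickle=True)
E
```

```text
pics
{'time': 0.0, 'joint_positions': [0.999, 0.343, 1.525, -0.0, 1.275, -0.146], 'dq': [0.001, -0.0, -0.0, -0.001, 0.0, -0.001], 'tau': [-0.003, -43.124, -24.421, 0.071, 0.056, -0.0], 'tool_pos': [216.614, 477.809, 244.836], 'tcp_rot': [-3.14, -0.0, 2.716], 'contact_force': [-0.439, 0.432, 0.2], 'moment': [0.049, 0.019, 0.068], 'finger_force': 0.0, 'grip_width': 91.85}
scene {'vfov': 48.817, 'cx': 277.13, 'cy': 210.266, 'pose': [[0.797, -0.492, 0.349, 924.723], [0.603, 0.633, -0.485, -543.097], [0.018, 0.598, 0.801, 1018.885], [0.0, 0.0, 0.0, 1.0]]}
side {'vfov': 47.278, 'cx': 277.583, 'cy': 205.986, 'pose': [[0.876, 0.28, -0.393, 52.508], [-0.482, 0.507, -0.714, -839.135], [-0.001, 0.815, 0.579, 749.719], [0.0, 0.0, 0.0, 1.0]]}
wrist {'vfov': 65.706, 'cx': 276.974, 'cy': 213.98, 'T_tool_cam': [[-0.0, 0.964, 0.267, 70.749], [1.0, 0.0, -0.001, -0.447], [-0.001, 0.267, -0.964, -140.105], [0.0, 0.0, 0.0, 1.0]]}
```

View pics/scene0.png

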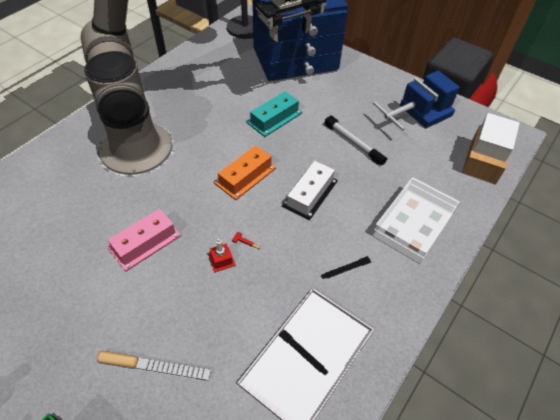

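View pics/side0.png

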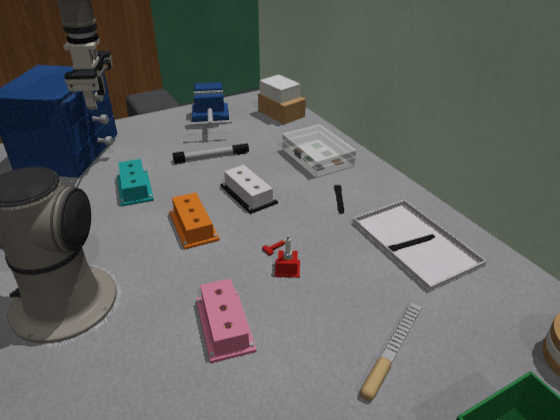

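Scene view: the red cup with the plug is at (221,255). There are four stand-like blocks: grey on a black foot (312,187), orange (245,171), pink (143,238) and turquoise (274,113). Only the grey one fits "aluminium, black foot". In the side view the grey stand is at (249,186) and the plug at (288,250). I'll confirm in an enlarged crop.

Run:
```python
import cv2, numpy as np
s=cv2.imread("pics/scene0.png"); d=cv2.imread("pics/side0.png")
def cr(im,x,y,w=64,h=48,k=6): return cv2.resize(im[y:y+h,x:x+w],None,fx=k,fy=k,interpolation=cv2.INTER_CUBIC)
a=np.hstack([cr(s,280,158,66,50),cr(s,200,225,66,50)]);b=np.hstack([cr(d,216,162,66,50),cr(d,256,230,66,50)])
cv2.imwrite("pics/crop1.png",np.vstack([a,b]))
```

```text
(no output)
```

View pics/crop1.png

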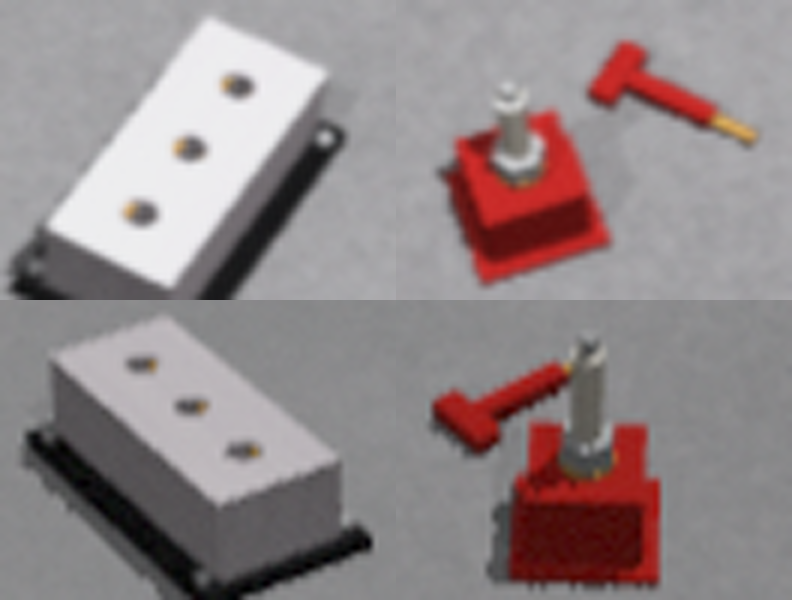

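The crop confirms the grey aluminium stand on its black foot with three wells, and the plug upright in the red cup, clear of the valve tool. Next I triangulate from both views.

```bash
cat > h.py <<'E'
import numpy as np, cv2
from scipy.spatial.transform import Rotation as R
def tool_T(o):
    T=np.eye(4); T[:3,:3]=R.from_euler('xyz',o["tcp_rot"]).as_matrix(); T[:3,3]=o["tool_pos"]; return T
def ray(c,u,v,T=None):
    "origin, unit direction in world; T = tool pose for the wrist camera"
    f=c["pixels"].shape[0]/2/np.tan(np.radians(c["vfov"]/2)); x,y=u-c["cx"],v-c["cy"]
    if T is None: P=c["pose"]; d=np.array([x/f,-y/f,-1])
    else:
        P=T@c["T_tool_cam"]; r=np.hypot(x,y); t=r/f; s=np.sin(t)/max(r,1e-9); d=np.array([x*s,-y*s,-np.cos(t)])
    d=P[:3,:3]@d; return P[:3,3],d/np.linalg.norm(d)
def plane(r,z): return r[0]+r[1]*(z-r[0][2])/r[1][2]
def meet(rs):
    A=sum(np.eye(3)-np.outer(d,d) for _,d in rs); b=sum((np.eye(3)-np.outer(d,d))@p for p,d in rs)
    X=np.linalg.solve(A,b); return X,[round(float(np.linalg.norm(np.cross(X-p,d))),2) for p,d in rs]
def project(c,X,T=None):
    P=np.linalg.inv(c["pose"] if T is None else T@c["T_tool_cam"]); q=P[:3,:3]@X+P[:3,3]
    f=c["pixels"].shape[0]/2/np.tan(np.radians(c["vfov"]/2)); q=q*[1,-1,-1]; n=np.hypot(q[0],q[1])
    k=f/q[2] if T is None else f*np.arctan2(n,q[2])/n
    return np.array([c["cx"]+q[0]*k,c["cy"]+q[1]*k])
def holes(img,x,y,w,h,thr,k=6,amin=10,amax=400):
    "centroids of holes in the bright low-saturation face inside a window"
    im=cv2.resize(img[y:y+h,x:x+w],None,fx=k,fy=k,interpolation=cv2.INTER_CUBIC)
    m=(im.min(2)>thr).astype(np.uint8)
    cs,hi=cv2.findContours(m,cv2.RETR_CCOMP,cv2.CHAIN_APPROX_NONE); out=[]
    for c,hh in zip(cs,hi[0]):
        a=cv2.contourArea(c)/k/k
        if hh[3]>=0 and amin<a<amax:
            M=cv2.moments(c); out.append(((M['m10']/M['m00']+.5)/k-.5+x,(M['m01']/M['m00']+.5)/k-.5+y,a))
    return out
E
python3 - <<'E'
from h import *
s=np.load("pics/scene0.npy",allow_pickle=True).item(); d=np.load("pics/side0.npy",allow_pickle=True).item()
hs=holes(s["pixels"],280,158,66,50,170,amin=4); hd=holes(d["pixels"],216,162,66,50,140,amin=4)
print(np.round(hs,1).tolist(),np.round(hd,1).tolist())
hs.sort(key=lambda a:a[1]); hd.sort(key=lambda a:a[1])
W=[]
for a,b in zip(hs,hd):
    X,e=meet([ray(s,*a[:2]),ray(d,*b[:2])]); W.append(X); print(np.round(X,1),e)
if len(W)>2: print([np.linalg.norm(W[i]-W[i+1]) for i in (0,1)])
for n,a,b in (("termtop",(219,239.7),(288.3,237.3)),("hex/shoulder",(220.3,252.5),(288,257.5))):
    X,e=meet([ray(s,*a),ray(d,*b)]); print(n,np.round(X,1),e,np.round([plane(ray(s,*a),90+3),plane(ray(d,*b),93)],1).tolist())
E
```

```text
[[303.0, 193.1, 19.8], [311.2, 182.3, 18.8], [319.1, 171.9, 17.8]] [[256.1, 186.7, 15.7], [247.5, 179.3, 14.3], [239.3, 172.3, 13.1]]
[513.6 223.4  47. ] [0.82, 0.82]
[517.5 178.7  47. ] [0.54, 0.54]
[521.6 133.9  47.1] [0.47, 0.47]
[np.float64(44.93859738609623), np.float64(44.99893601645916)]
termtop [ 463.9 -136.9   89.2] [1.67, 1.67] [[464.6, -136.9, 93.0], [461.6, -143.1, 93.0]]
hex/shoulder [ 463.1 -138.3   32.1] [1.64, 1.64] [[490.5, -161.8, 93.0], [428.4, -199.6, 93.0]]
```

```bash
python3 -m pendant '{"dp":[[-0.03,-0.01,0],[-0.08,-0.03,0],[-0.135,-0.05,0],[-0.19,-0.07,0],[-0.245,-0.092,0],[-0.30,-0.112,0],[-0.355,-0.133,0],[-0.397,-0.148,0]],"rotation":[[0,0,0],[0,0,0],[0,0,0],[0,0,0],[0,0,0],[0,0,0],[0,0,0],[0,0,0]]}' && python3 -m pendant '{"dp":[[0,0,0],[0,0,0]],"rotation":[[0,0,0],[0,0,0]]}'
cat > shot.py <<'E'
import sys; from h import *; from plant import get_obs, vision
o=get_obs(); c=vision.capture("wrist"); c["T"]=tool_T(o); np.save(f"pics/{sys.argv[1]}.npy",c,allow_pickle=True)
cv2.imwrite(f"pics/{sys.argv[1]}.png",c["pixels"][:,:,::-1]); print(np.round(o["time"],2),np.round(o["tool_pos"],1),np.round(o["tcp_rot"],3),np.round(o["joint_positions"],2),np.round(o["dq"],3))
E
python3 shot.py w1
```

```text
time: 1.15
tool_pos: [518.6, 177.3, 245.2]
tcp_rot: [-3.141, -0.0, 2.714]
contact_force: [0.0, 1.3, 0.5]
grip_width: 91.9
finger_force: 0.0
time: 1.4
tool_pos: [516.7, 179.6, 245.1]
tcp_rot: [-3.141, -0.001, 2.715]
contact_force: [0.2, 0.2, -0.0]
grip_width: 91.8
finger_force: 0.0
1.4 [516.7 179.6 245.1] [-3.141e+00 -1.000e-03  2.715e+00] [ 0.19  0.38  1.46  0.    1.3  -0.95] [ 0.026 -0.014  0.005 -0.001  0.002 -0.001]
```

View pics/w1.png

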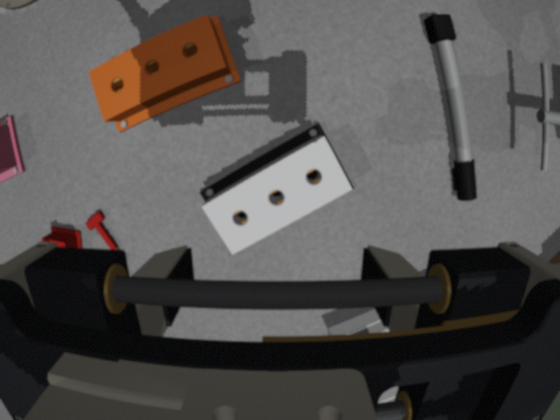

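The wrist view shows the stand's wells at (240,217), (277,198) and (314,177), with the cup at the left edge. I'll take a second view on the way to the plug.

```bash
python3 -m pendant '{"dp":[[-0.015,-0.035,0],[-0.033,-0.073,0],[-0.033,-0.073,0],[-0.033,-0.073,0]],"rotation":[[0,0,0],[0,0,0],[0,0,0],[0,0,0]]}' >/dev/null&& python3 shot.py w2 && python3 -m pendant '{"dp":[[0,-0.04,0],[-0.02,-0.09,0.01],[-0.04,-0.14,0.02],[-0.05,-0.19,0.03],[-0.05,-0.233,0.04],[-0.05,-0.233,0.04],[-0.05,-0.233,0.04]],"rotation":[[0,0,0],[0,0,0],[0,0,0],[0,0,0],[0,0,0],[0,0,0],[0,0,0]]}' && python3 shot.py w3
python3 - <<'E'
from h import *
L=lambda n:np.load(f"pics/{n}.npy",allow_pickle=True).item()
c1,c2=L("w1"),L("w2"); res=[]
for c in (c1,c2):
    p=project(c,np.array([517.5,178.7,50]),c["T"]); x,y=max(0,int(p[0])-110),max(0,int(p[1])-75)
    H=[q for q in holes(c["pixels"],x,y,220,130,165,amin=60)]; H.sort(key=lambda a:a[0]); print(np.round(H,1).tolist()); res.append(H)
if all(len(r)==3 for r in res):
  for a,b in zip(*res):
    X,e=meet([ray(c1,*a[:2],c1["T"]),ray(c2,*b[:2],c2["T"])]); print(np.round(X,1),e,np.round(plane(ray(c1,*a[:2],c1["T"]),50),1),np.round(plane(ray(c2,*b[:2],c2["T"]),50),1))
E
```

```text
1.95 [516.7 100.5 245.7] [ 3.141 -0.     2.717] [ 0.05  0.34  1.52  0.    1.28 -1.1 ] [ 0.011  0.006 -0.006 -0.004  0.001 -0.003]
time: 2.88
tool_pos: [467.0, -132.5, 205.7]
tcp_rot: [3.141, 0.0, 2.717]
contact_force: [0.5, 0.3, -0.3]
grip_width: 92.0
finger_force: 0.0
2.88 [ 467.  -132.5  205.7] [3.141 0.    2.717] [-0.43  0.31  1.69  0.    1.14 -1.58] [ 0.02  -0.002 -0.005 -0.002  0.001 -0.002]
[[239.8, 217.6, 227.2], [276.0, 197.3, 243.1], [313.4, 176.5, 246.4]]
[[307.1, 187.4, 243.8], [344.4, 167.0, 241.4], [380.7, 147.2, 251.6]]
[523.6 132.   50. ] [0.03, 0.03] [523.6 132.1  50. ] [523.7 132.   50. ]
[519.4 176.9  50.1] [0.04, 0.04] [519.4 176.9  50. ] [519.5 176.9  50. ]
[515.1 221.7  51.1] [0.08, 0.08] [515.2 221.7  50. ] [515.4 222.   50. ]
```

View pics/w3.png

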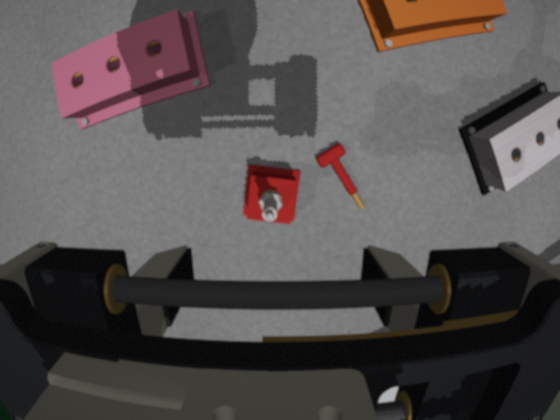

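Run:
```python
from h import *
L=lambda n:np.load(f"pics/{n}.npy",allow_pickle=True).item()
out=[]
for n in ("w2","w3"):
    c=L(n); 
    p=project(c,np.array([464,-137,96.]),c["T"]); q=project(c,np.array([464,-137,36.]),c["T"]); print(n,np.round(p),np.round(q))
    x,y=int(p[0])-33,int(p[1])-40; x=max(x,0)
    out.append(cv2.resize(c["pixels"][y:y+66,x:x+66,::-1],(396,396),interpolation=cv2.INTER_CUBIC)); print(x,y)
cv2.imwrite("pics/crop2.png",np.hstack(out))
```

```text
w2 [ 65. 249.] [ 91. 232.]
32 208
w3 [271. 215.] [272. 198.]
237 174
```

View pics/crop2.png

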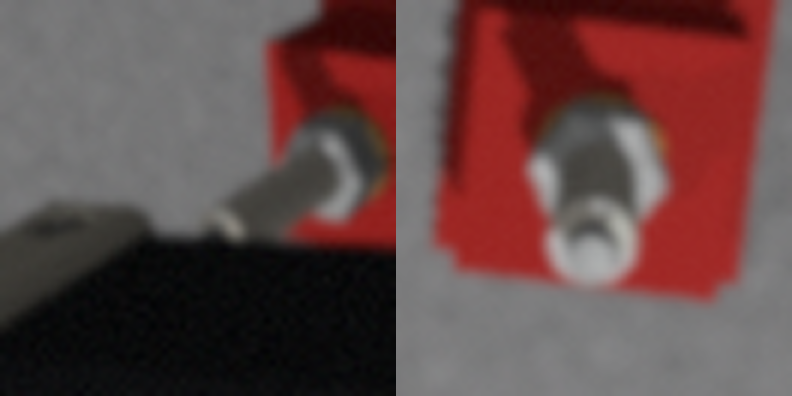

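```bash
python3 - <<'E'
from h import *
c=np.load("pics/w3.npy",allow_pickle=True).item()
for p,z in (((269.7,214.7),88),((269.7,217),96),((271,201.5),50)): print(np.round(plane(ray(c,*p,c["T"]),z),1))
E
python3 -m pendant '{"dp":[[0.03,0,0.01],[0.05,0,0.02],[0.05,0,0.02],[0.05,0,0.02]],"rotation":[[0,0,0],[0,0,0],[0,0,0],[0,0,0]]}' >/dev/null && python3 shot.py w4
python3 - <<'E'
from h import *
c=np.load("pics/w4.npy",allow_pickle=True).item()
p=project(c,np.array([464,-137,90.]),c["T"]); x,y=int(p[0])-50,int(p[1])-37; print(x,y)
cv2.imwrite("pics/crop3.png",cv2.resize(c["pixels"][y:y+75,x:x+100,::-1],(800,600),interpolation=cv2.INTER_CUBIC))
E
```

```text
[ 465.6 -138.7   88. ]
[ 465.4 -138.5   96. ]
[ 463.8 -137.4   50. ]
3.42 [ 422.4 -112.8  186.3] [3.141e+00 2.000e-03 2.717e+00] [-0.44  0.25  1.84  0.    1.05 -1.58] [-0.009  0.005 -0.007 -0.    -0.002  0.   ]
221 240
```

View pics/crop3.png

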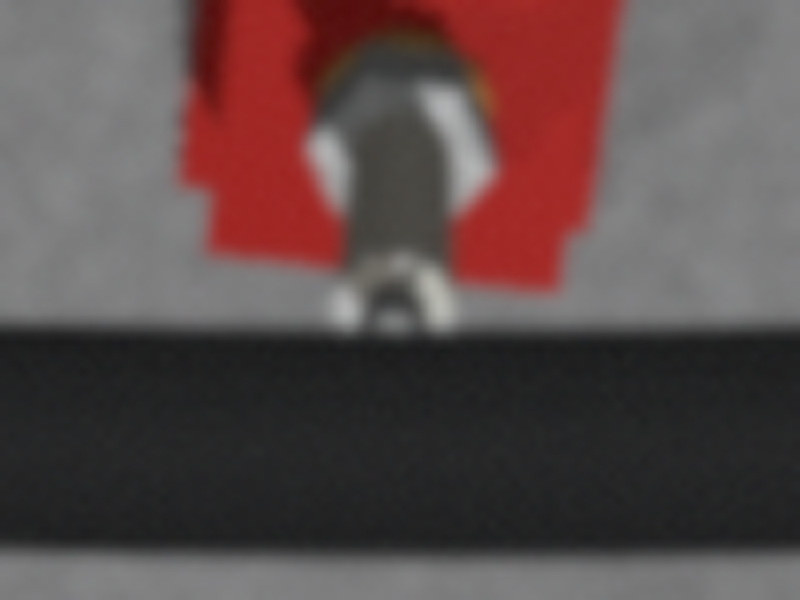

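```bash
python3 - <<'E'
from h import *
a,b=[np.load(f"pics/w{i}.npy",allow_pickle=True).item() for i in (3,4)]
X,e=meet([ray(a,269.7,214.7,a["T"]),ray(b,270.6,278.1,b["T"])]); print(np.round(X,1),e)
T=b["T"]; print(np.round(T[:3,:3].T@(np.array([465.2,-138.3,72])-T[:3,3]),1))
E
python3 -m pendant '{"dp":[[-0.025,-0.003,0],[-0.0495,-0.0055,0],[-0.0495,-0.0055,0.02],[-0.0495,-0.0055,0.04],[-0.0495,-0.0055,0.06],[-0.0495,-0.0055,0.06],[-0.0495,-0.0055,0.06]],"rotation":[[0,0,0],[0,0,0],[0,0,0],[0,0,0],[0,0,0],[0,0,0],[0,0,0]]}'; python3 shot.py w5
```

```text
[ 465.9 -138.7   87.1] [0.16, 0.16]
[-49.3  -5.6 114.4]
time: 4.35
tool_pos: [464.6, -138.7, 126.2]
tcp_rot: [3.142, 0.001, 2.716]
contact_force: [0.3, 0.3, 0.6]
grip_width: 92.3
finger_force: 0.0
4.35 [ 464.6 -138.7  126.2] [3.142e+00 1.000e-03 2.716e+00] [-0.45  0.41  1.8   0.    0.94 -1.59] [ 0.    -0.013 -0.001  0.    -0.004  0.002]
```

View pics/w5.png

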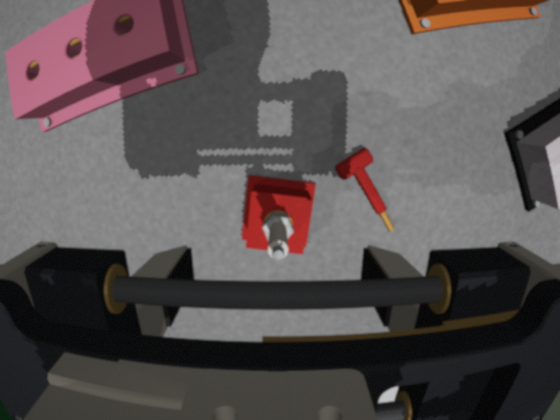

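Plug terminal is at (278,250), centred between the fingers; the measured insulator end height of 87 matches the expected 88. Descending and closing.

```bash
python3 -m pendant '{"dp":[[0,0,0.02],[0,0,0.04],[0,0,0.054],[0,0,0.054]],"rotation":[[0,0,0],[0,0,0],[0,0,0],[0,0,0]]}' && python3 -m pendant '{"dp":[[0,0,0],[0,0,0],[0,0,0],[0,0,0],[0,0,0],[0,0,0],[0,0,0],[0,0,0]],"rotation":[[0,0,0],[0,0,0],[0,0,0],[0,0,0],[0,0,0],[0,0,0],[0,0,0],[0,0,0]]}' 0.0
```

```text
time: 4.9
tool_pos: [463.6, -138.3, 71.2]
tcp_rot: [3.141, -0.001, 2.716]
contact_force: [0.5, -0.0, 0.1]
grip_width: 92.0
finger_force: 0.0
time: 5.9
tool_pos: [463.7, -138.3, 71.5]
tcp_rot: [3.141, -0.0, 2.716]
contact_force: [-0.1, 0.2, 0.2]
grip_width: 16.1
finger_force: 0.0
```

```bash
python3 -m pendant '{"dp":[[0,0,0],[0,0,0],[0,0,0],[0,0,0]],"rotation":[[0,0,0],[0,0,0],[0,0,0],[0,0,0]]}' && python3 -m pendant '{"dp":[[0,0,-0.01],[0,0,-0.03],[0,0,-0.06],[0,0,-0.08],[0,0,-0.08],[0,0,-0.08]],"rotation":[[0,0,0],[0,0,0],[0,0,0],[0,0,0],[0,0,0],[0,0,0]]}'; python3 shot.py w6
python3 - <<'E'
from h import *; from plant import vision
o=[]
for n in ("scene","side"):
    c=vision.capture(n); np.save(f"pics/{n}1.npy",c,allow_pickle=True); p=project(c,np.array([465,-138,120.])); x,y=int(p[0])-33,int(p[1])-40; print(x,y)
    o.append(cv2.resize(c["pixels"][y:y+66,x:x+66,::-1],(396,396),interpolation=cv2.INTER_CUBIC))
w=np.load("pics/w6.npy",allow_pickle=True).item()["pixels"][200:300,177:377,::-1]
cv2.imwrite("pics/crop4.png",np.vstack([np.hstack(o),cv2.resize(w,(792,200))[:, :]]))
E
```

```text
time: 6.4
tool_pos: [463.7, -138.4, 71.5]
tcp_rot: [3.141, -0.0, 2.716]
contact_force: [-0.7, -0.4, 0.0]
grip_width: 11.0
finger_force: 30.0
time: 7.15
tool_pos: [463.4, -138.2, 151.1]
tcp_rot: [3.141, -0.001, 2.716]
contact_force: [0.8, -0.2, -0.7]
grip_width: 11.4
finger_force: 30.0
7.15 [ 463.4 -138.2  151.1] [ 3.141e+00 -1.000e-03  2.716e+00] [-0.45  0.37  1.77  0.    1.   -1.59] [-0.     0.014  0.006 -0.002  0.     0.   ]
184 193
255 185
```

View pics/crop4.png

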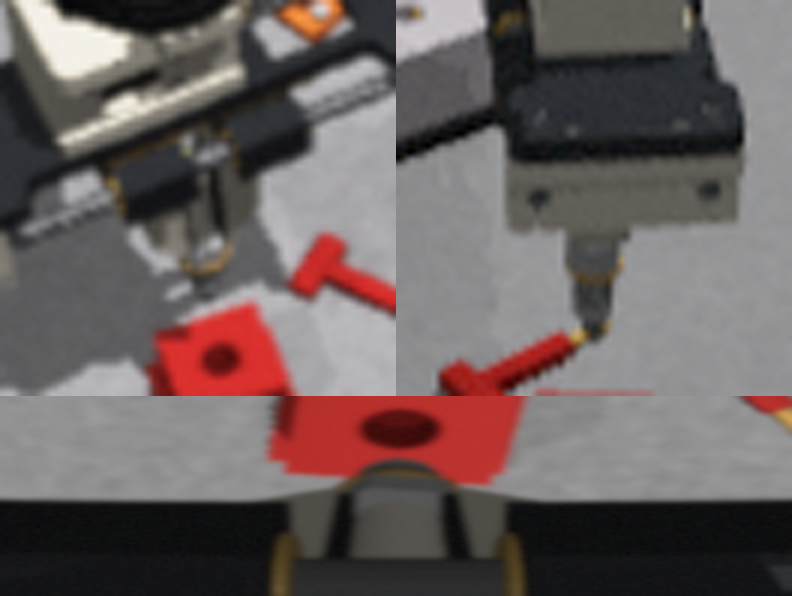

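Run:
```python
from h import *
s,d=[np.load(f"pics/{n}1.npy",allow_pickle=True).item() for n in ("scene","side")]
X,e=meet([ray(s,218.5,241.3),ray(d,288,240.5)]); print("tip",np.round(X,1),e)
X2,e=meet([ray(s,184+207/6,193+262/6),ray(d,255+199/6,185+268/6)]); print("ring",np.round(X2,1),e)
W=np.array([517.5,178.7,50]); t=np.array([463.4,-138.2,151.1])
print("TCP for middle, fixed cams",np.round(W-(X-t),1),np.round(W-(X2-t),1))
w=np.load("pics/w6.npy",allow_pickle=True).item()
h=(177+400/3.96,200+(428-396)/2); print("cup hole",np.round(plane(ray(w,*h,w["T"]),36),1))
```

```text
tip [ 462.4 -138.    81.8] [1.88, 1.88]
ring [ 465.  -137.2  108. ] [0.69, 0.69]
TCP for middle, fixed cams [518.5 178.5 119.3] [515.9 177.7  93.1]
cup hole [ 465.  -138.4   36. ]
```

```bash
python3 -m pendant '{"dp":[[0.005,0.02,0],[0.013,0.06,0],[0.022,0.10,0],[0.031,0.145,0],[0.040,0.19,0],[0.049,0.23,0],[0.0555,0.26,0],[0.0585,0.271,0]],"rotation":[[0,0,0],[0,0,0],[0,0,0],[0,0,0],[0,0,0],[0,0,0],[0,0,0],[0,0,0]]}' >/dev/null; python3 -m pendant '{"dp":[[0,0,0],[0,0,0],[0,0,0]],"rotation":[[0,0,0],[0,0,0],[0,0,0]]}'; python3 shot.py w7
python3 - <<'E'
from h import *; from plant import vision
o=[]
for n in ("scene","side"):
    c=vision.capture(n); np.save(f"pics/{n}2.npy",c,allow_pickle=True); p=project(c,np.array([521,134,75.])); x,y=int(p[0])-33,int(p[1])-33; print(x,y)
    o.append(cv2.resize(c["pixels"][y:y+66,x:x+66,::-1],(396,396),interpolation=cv2.INTER_CUBIC))
w=np.load("pics/w7.npy",allow_pickle=True).item()["pixels"][200:250,177:377,::-1]
cv2.imwrite("pics/crop5.png",np.vstack([np.hstack(o),cv2.resize(w,(792,200))]))
E
```

```text
time: 8.68
tool_pos: [522.3, 131.6, 151.5]
tcp_rot: [-3.141, -0.0, 2.714]
contact_force: [0.6, -0.2, -0.6]
grip_width: 11.4
finger_force: 30.0
8.68 [522.3 131.6 151.5] [-3.141 -0.     2.714] [ 0.1   0.46  1.62 -0.    1.06 -1.04] [ 0.003  0.001 -0.005  0.002  0.     0.   ]
270 153
222 144
```

View pics/crop5.png

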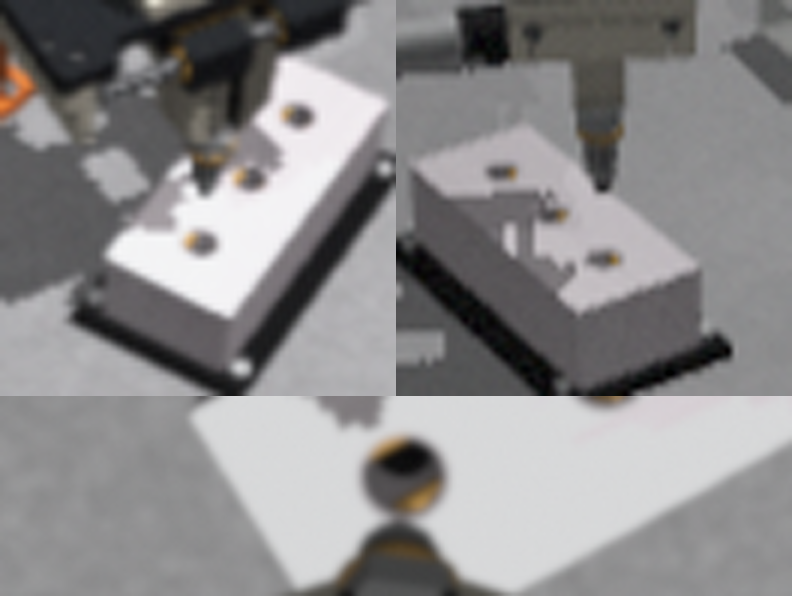

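Run:
```python
from h import *
s,d=[np.load(f"pics/{n}2.npy",allow_pickle=True).item() for n in ("scene","side")]
w=np.load("pics/w7.npy",allow_pickle=True).item()
print("well wrist",np.round(plane(ray(w,279,219.75,w["T"]),50),1))
X,e=meet([ray(s,304.2,185),ray(d,256.5,175.7)]); W,f=meet([ray(s,303.1,193.2),ray(d,256.2,186.8)]); print("tip",np.round(X,1),e,"well",np.round(W,1),f)
g=W-X; g[2]=0; print("shift world",np.round(g,1),"tool",np.round(w["T"][:3,:3].T@g,1))
t=np.array([521.8,132.8,151.5])-w["T"][:3,3]; print("by wrist",np.round(w["T"][:3,:3].T@t,1))
```

```text
well wrist [523.6 132.3  50. ]
tip [523.1 133.3  82. ] [0.9, 0.9] well [521.8 133.9  46.7] [0.45, 0.45]
shift world [-1.3  0.7  0. ] tool [1.4 0.1 0. ]
by wrist [1.  0.9 0. ]
```

```bash
python3 -m pendant '{"dp":[[0.0012,0.0005,0.01],[0.0012,0.0005,0.02],[0.0012,0.0005,0.03],[0.0012,0.0005,0.033],[0.0012,0.0005,0.036],[0.0012,0.0005,0.039],[0.0012,0.0005,0.041],[0.0012,0.0005,0.041]],"rotation":[[0,0,0],[0,0,0],[0,0,0],[0,0,0],[0,0,0],[0,0,0],[0,0,0],[0,0,0]]}'
```

```text
time: 9.82
tool_pos: [521.5, 133.5, 110.5]
tcp_rot: [3.142, 0.0, 2.716]
contact_force: [0.2, 0.7, -0.0]
grip_width: 11.4
finger_force: 30.0
```

```bash
python3 -m pendant '{"dp":[[0,0,0.002],[0,0,0.004],[0,0,0.005],[0,0,0.006],[0,0,0.006]],"rotation":[[0,0,0],[0,0,0],[0,0,0],[0,0,0],[0,0,0]]}'
```

```text
time: 10.45
tool_pos: [521.8, 133.6, 104.6]
tcp_rot: [3.141, 0.001, 2.716]
contact_force: [0.2, 0.2, 0.2]
grip_width: 11.3
finger_force: 30.0
```

```bash
python3 -m pendant '{"dp":[[0,0,0.001],[0,0,0.002],[0,0,0.003],[0,0,0.003]],"rotation":[[0,0,0],[0,0,0],[0,0,0],[0,0,0]]}'; python3 -m pendant '{"dp":[[0,0,0.001],[0,0,0.002],[0,0,0.003],[0,0,0.003]],"rotation":[[0,0,0],[0,0,0],[0,0,0],[0,0,0]]}'
```

```text
time: 10.95
tool_pos: [522.1, 133.7, 102.3]
tcp_rot: [3.141, 0.001, 2.716]
contact_force: [1.0, -0.7, 5.3]
grip_width: 11.4
finger_force: 30.0
time: 11.45
tool_pos: [522.0, 133.6, 99.1]
tcp_rot: [3.141, 0.001, 2.716]
contact_force: [0.7, 0.3, 4.5]
grip_width: 11.1
finger_force: 30.0
```

```bash
python3 -m pendant '{"dp":[[0,0,0.001],[0,0,0.002],[0,0,0.003],[0,0,0.004],[0,0,0.004]],"rotation":[[0,0,0],[0,0,0],[0,0,0],[0,0,0],[0,0,0]]}'; python3 -m pendant '{"dp":[[0,0,0.001],[0,0,0.0015],[0,0,0.0015]],"rotation":[[0,0,0],[0,0,0],[0,0,0]]}'
```

```text
time: 12.08
tool_pos: [521.7, 133.6, 94.4]
tcp_rot: [3.141, 0.0, 2.716]
contact_force: [2.4, 0.4, 2.8]
grip_width: 11.4
finger_force: 30.0
time: 12.45
tool_pos: [521.8, 133.5, 93.2]
tcp_rot: [3.141, 0.001, 2.716]
contact_force: [1.1, -0.5, 4.5]
grip_width: 11.4
finger_force: 30.0
```

```bash
python3 -m pendant '{"dp":[[0,0,0.0005],[0,0,0.001],[0,0,0.0015],[0,0,0.0015]],"rotation":[[0,0,0],[0,0,0],[0,0,0],[0,0,0]]}'
```

```text
time: 12.95
tool_pos: [521.9, 133.5, 92.2]
tcp_rot: [3.141, 0.001, 2.716]
contact_force: [0.7, -0.5, 8.6]
grip_width: 11.1
finger_force: 30.0
```

```bash
python3 -m pendant '{"dp":[[0,0,0.0005],[0,0,0.001],[0,0,0.001]],"rotation":[[0,0,0],[0,0,0],[0,0,0]]}'
```

```text
time: 13.32
tool_pos: [522.0, 133.5, 91.5]
tcp_rot: [3.141, 0.001, 2.716]
contact_force: [0.1, -0.3, 12.4]
grip_width: 11.1
finger_force: 30.0
```

The force rises 4 N/mm from 22 mm depth, so the right well is blocked. Withdrawing to the middle well.

```bash
python3 -m pendant '{"dp":[[0,0,-0.006],[0,0,-0.016],[0,0,-0.028],[0,0,-0.038],[0,0,-0.038],[0.011,0.020,-0.038],[0.0223,0.0392,-0.038],[0.0223,0.0392,-0.038]],"rotation":[[0,0,0],[0,0,0],[0,0,0],[0,0,0],[0,0,0],[0,0,0],[0,0,0],[0,0,0]]}';python3 -m pendant '{"dp":[[0,0,0],[0,0,0]],"rotation":[[0,0,0],[0,0,0]]}'; python3 shot.py w8
```

```text
time: 14.32
tool_pos: [516.8, 179.5, 128.2]
tcp_rot: [-3.141, -0.001, 2.718]
contact_force: [1.0, -0.1, 0.0]
grip_width: 11.1
finger_force: 30.0
time: 14.58
tool_pos: [517.4, 177.8, 128.4]
tcp_rot: [-3.141, -0.0, 2.715]
contact_force: [-0.1, -0.6, 0.5]
grip_width: 11.4
finger_force: 30.0
14.58 [517.4 177.8 128.4] [-3.141 -0.     2.715] [ 0.19  0.5   1.62 -0.    1.02 -0.95] [-0.     0.    -0.003  0.003 -0.001  0.001]
```

```bash
python3 -m pendant '{"dp":[[0,0.0005,0.006],[0,0.0005,0.011],[0,0.0005,0.014],[0,0.0005,0.017],[0,0.0005,0.020],[0,0.0005,0.022],[0,0.0005,0.022]],"rotation":[[0,0,0],[0,0,0],[0,0,0],[0,0,0],[0,0,0],[0,0,0],[0,0,0]]}'
```

```text
time: 15.5
tool_pos: [517.6, 178.9, 106.4]
tcp_rot: [-3.142, 0.0, 2.716]
contact_force: [0.0, -0.8, -0.4]
grip_width: 11.6
finger_force: 30.0
```

```bash
python3 -m pendant '{"dp":[[0,0,0.001],[0,0,0.002],[0,0,0.0035],[0,0,0.005],[0,0,0.006],[0,0,0.006]],"rotation":[[0,0,0],[0,0,0],[0,0,0],[0,0,0],[0,0,0],[0,0,0]]}';  python3 -m pendant '{"dp":[[0,0,0.001],[0,0,0.002],[0,0,0.0035],[0,0,0.005],[0,0,0.006],[0,0,0.006]],"rotation":[[0,0,0],[0,0,0],[0,0,0],[0,0,0],[0,0,0],[0,0,0]]}'
```

```text
time: 16.25
tool_pos: [518.3, 178.8, 101.6]
tcp_rot: [3.141, 0.002, 2.716]
contact_force: [-1.5, -1.9, 7.6]
grip_width: 11.1
finger_force: 30.0
time: 17.0
tool_pos: [518.1, 178.7, 95.1]
tcp_rot: [3.141, 0.001, 2.716]
contact_force: [0.6, -2.8, 4.7]
grip_width: 11.3
finger_force: 30.0
```

```bash
python3 -m pendant '{"dp":[[0,-0.0004,0.0007],[0,-0.0004,0.0014],[0,-0.0004,0.0021],[0,-0.0004,0.0021]],"rotation":[[0,0,0],[0,0,0],[0,0,0],[0,0,0]]}';  python3 -m pendant '{"dp":[[0,0,0.0005],[0,0,0.001],[0,0,0.0015],[0,0,0.0015]],"rotation":[[0,0,0],[0,0,0],[0,0,0],[0,0,0]]}'
```

```text
time: 17.5
tool_pos: [517.9, 178.6, 92.9]
tcp_rot: [3.141, 0.001, 2.716]
contact_force: [1.0, -1.6, 5.7]
grip_width: 11.2
finger_force: 30.0
time: 18.0
tool_pos: [517.9, 178.6, 91.3]
tcp_rot: [3.141, 0.001, 2.716]
contact_force: [0.3, -1.0, 3.9]
grip_width: 11.1
finger_force: 30.0
```

No rise at the depth where the right well was blocked. Continuing gently.

```bash
python3 -m pendant '{"dp":[[0,0,0.0007],[0,0,0.0014],[0,0,0.002],[0,0,0.002]],"rotation":[[0,0,0],[0,0,0],[0,0,0],[0,0,0]]}';  python3 -m pendant '{"dp":[[0,0,0.0006],[0,0,0.0012],[0,0,0.002],[0,0,0.002]],"rotation":[[0,0,0],[0,0,0],[0,0,0],[0,0,0]]}'
```

```text
time: 18.5
tool_pos: [517.8, 178.6, 89.2]
tcp_rot: [3.141, 0.001, 2.716]
contact_force: [0.8, -0.9, 4.6]
grip_width: 11.0
finger_force: 30.0
time: 19.0
tool_pos: [517.8, 178.6, 87.1]
tcp_rot: [3.141, 0.001, 2.716]
contact_force: [1.1, -1.6, 5.2]
grip_width: 11.6
finger_force: 30.0
```

```bash
python3 -m pendant '{"dp":[[0,0,0.0004],[0,0,0.0008],[0,0,0.0012],[0,0,0.0012]],"rotation":[[0,0,0],[0,0,0],[0,0,0],[0,0,0]]}';  python3 -m pendant '{"dp":[[0,0,0.0003],[0,0,0.0005],[0,0,0.0005]],"rotation":[[0,0,0],[0,0,0],[0,0,0]]}'
```

```text
time: 19.5
tool_pos: [517.8, 178.6, 86.0]
tcp_rot: [3.141, 0.001, 2.716]
contact_force: [-0.1, -1.6, 5.2]
grip_width: 11.2
finger_force: 30.0
time: 19.88
tool_pos: [517.8, 178.6, 85.5]
tcp_rot: [3.141, 0.001, 2.716]
contact_force: [1.6, -1.1, 5.5]
grip_width: 11.5
finger_force: 30.0
```

```bash
python3 -m pendant '{"dp":[[0,0,0.0003],[0,0,0.0006],[0,0,0.0006]],"rotation":[[0,0,0],[0,0,0],[0,0,0]]}';  python3 -m pendant '{"dp":[[0,0,0.0002],[0,0,0.0004],[0,0,0.0004]],"rotation":[[0,0,0],[0,0,0],[0,0,0]]}'
```

```text
time: 20.25
tool_pos: [517.9, 178.6, 85.4]
tcp_rot: [3.141, 0.001, 2.716]
contact_force: [0.3, -1.3, 8.8]
grip_width: 11.4
finger_force: 30.0
time: 20.62
tool_pos: [517.9, 178.6, 85.4]
tcp_rot: [3.141, 0.001, 2.716]
contact_force: [-0.3, -1.2, 13.4]
grip_width: 11.0
finger_force: 30.0
```

Hard contact at z 85.4 (expected 85.5), so the shoulder is home. Releasing.

```bash
python3 -m pendant '{"dp":[[0,0,-0.0005],[0,0,-0.0005],[0,0,-0.0005],[0,0,-0.0005],[0,0,-0.0005],[0,0,-0.0005]],"rotation":[[0,0,0],[0,0,0],[0,0,0],[0,0,0],[0,0,0],[0,0,0]]}' 0.06; python3 -m pendant '{"dp":[[0,0,0],[0,0,-0.01],[0,0,-0.03],[0,0,-0.06],[0,0,-0.09],[0,0,-0.12],[0,0,-0.12],[0,0,-0.12]],"rotation":[[0,0,0],[0,0,0],[0,0,0],[0,0,0],[0,0,0],[0,0,0],[0,0,0],[0,0,0]]}'; python3 shot.py w9
python3 - <<'E'
from h import *; from plant import vision
o=[]
for n in ("scene","side"):
    c=vision.capture(n); p=project(c,np.array([518,178,65.])); x,y=int(p[0])-33,int(p[1])-25
    o.append(cv2.resize(c["pixels"][y:y+50,x:x+66,::-1],(396,300),interpolation=cv2.INTER_CUBIC))
w=np.load("pics/w9.npy",allow_pickle=True).item()["pixels"][175:250,177:377,::-1]
cv2.imwrite("pics/crop6.png",np.vstack([np.hstack(o),cv2.resize(w,(792,297))]))
E
```

```text
time: 21.38
tool_pos: [517.4, 178.6, 84.7]
tcp_rot: [3.142, -0.0, 2.716]
contact_force: [-0.0, -0.2, -0.4]
grip_width: 59.7
finger_force: 0.0
time: 22.38
tool_pos: [517.0, 178.4, 204.4]
tcp_rot: [-3.141, -0.0, 2.716]
contact_force: [-0.2, 0.5, -0.1]
grip_width: 59.7
finger_force: 0.0
22.38 [517.  178.4 204.4] [-3.141 -0.     2.716] [ 0.19  0.42  1.53  0.    1.2  -0.95] [ 0.     0.018  0.013 -0.001 -0.001  0.001]
```

View pics/crop6.png

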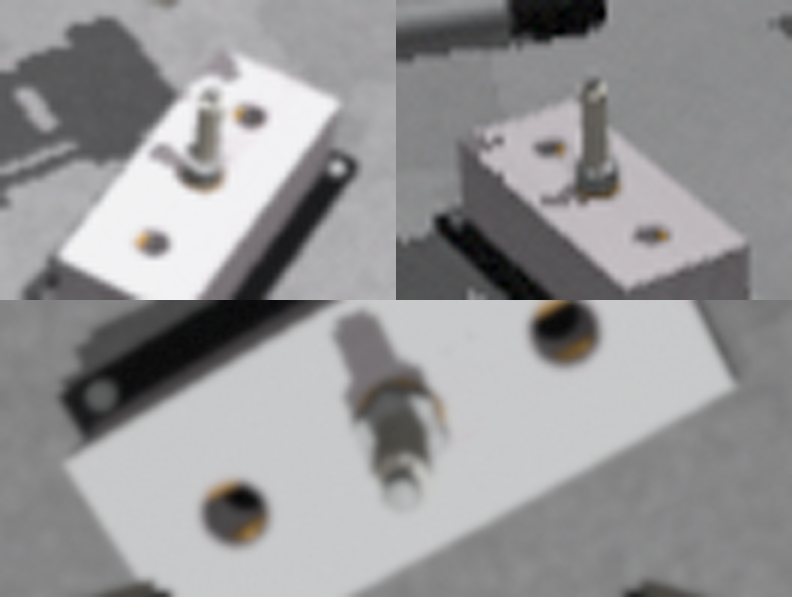

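All three views show the plug upright in the middle well with its brass ring flat on the stand, the gripper clear and at rest. Handing in.

```bash
python3 -c "
from plant import workorder; print(workorder.close_job())"
```

```text
the job is handed in; nothing more can be done
None
```

The plug stands released and fully home in the middle well, which is the empty one (the right well was felt to be blocked and backed out of gently), and the job is handed in at about 22.5 s, with no verdict returned.

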